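# Set the bench dogs and hold the spring jaw open

### The job

Get the clamping fixture ready to take a workpiece: put the two blue-headed bench dogs, one in each of the two holes of the fixture, pushed in or dropped until their heads sit on the base, and let go of them. Then take the black handle of the green spring jaw, pull the jaw back against its springs until its yellow pointer is level with the red marker, and keep holding it there: the job finishes with the gripper still holding the jaw open at the mark. Leave everything else on the bench where it is.

Things in the scene. Friction and masses are not known exactly. Their poses are not given: they have to be found in the camera images.
- fixture: spring clamping fixture, fixed to the bench: pale plywood base 260 x 160 x 40 mm, two holes in its far part, steel guide rods, a grey end block (72 mm above the bench) at the near end, a white scale strip along the right edge. Origin: centre of the base underside, on the bench. x runs along the rods from end block to holes; y left; z up.
- hole_right (a point): centre of the mouth of the right-hand dog hole (round, 20 mm diameter, 40 mm deep, straight down, 2 mm chamfer, thin dark rim) on the top face of the fixture's base, 40 mm above the bench. Axes as the fixture's.
- hole_left (a point): centre of the mouth of the left-hand dog hole, the same as the right-hand one, 90 mm from it.
- jaw: green spring jaw, 30 (fixture x) x 100 x 38 mm, sliding on the rods along fixture x only. Origin: centre of its underside, on the base; axes as the fixture's. At rest its far face is 65 mm short of the line of holes. It pulls along fixture -x, away from the holes, up to 80 mm; springs push it back with 6 N at rest plus 1.2 N per 10 mm. Let go, it returns to rest.
- jaw_handle (a point): centre of the jaw's handle: a black bar, 14 mm wide along fixture x, 98 mm long along fixture y, 14 mm high, on two thin steel stems 42 mm either side of its middle. This point is 115 mm above the bench; the gap between the bar and the jaw's top below is 30 mm. It can be pinched from above across its 14 mm.
- jaw_pointer (a point): tip of the yellow pointer, a 4 mm wide blade on the right side of the jaw, above the scale strip; it moves with the jaw.
- marker: small red marker clip fixed on the scale strip at the right edge of the fixture, 5 mm wide along the scale, 28 mm long across it and overhanging the edge, 12 mm high, with a thicker 12 mm body near its outer end; its place along the scale differs from one time to the next, 30 to 60 mm from the pointer's rest position. It does not move.
- mark (a point): middle of the red marker; axes as the fixture's. The jaw is at the mark when the pointer and this point have the same place along the fixture's x axis.
- dog_a: one bench dog (the two are alike, either fits either hole), standing upright on the bench: round aluminium shank 18 mm diameter, 34 mm long, 3 mm chamfer at the foot; above it a round blue head 26 mm diameter, 30 mm tall; about 70 g. Origin: centre of the foot's underside, z up. Seated, the head rests on the base and the foot is 34 mm below the hole's mouth.
- dog_b: the other bench dog (the two are alike, either fits either hole), standing upright on the bench: round aluminium shank 18 mm diameter, 34 mm long, 3 mm chamfer at the foot; above it a round blue head 26 mm diameter, 30 mm tall; about 70 g. Origin: centre of the foot's underside, z up. Seated, the head rests on the base and the foot is 34 mm below the hole's mouth.
- sanding_block: bystander, to be left alone: cork sanding block, 100 x 60 x 32 mm, lying flat; origin at its underside
- glue: bystander, to be left alone: yellow glue bottle, 56 mm wide, 150 mm tall, red cap, standing; origin at its underside
- cup: bystander, to be left alone: small open green plastic cup, 70 mm across, 55 mm tall; origin at its underside
- screwdriver: bystander, to be left alone: screwdriver with a red handle, lying flat; origin at its underside
- hammer: bystander, to be left alone: hammer with a wooden handle, lying flat; origin at its underside
- square: bystander, to be left alone: joiner's try square, 16 mm thick dark wooden stock and steel blade, lying flat; origin at its underside
- offcut: bystander, to be left alone: dark hardwood offcut, 50 x 120 x 22 mm, lying flat beyond the fixture; origin at its underside

How it is judged:
On the way, in this order (a step that is already met when the one before it is completed fails the run):
1. one bench dog is fully seated in a hole and let go ((((horizontal distance between dog_a and hole_right below 0.004 m and z of dog_a in the frame of hole_right below -0.03 m and angle between dog_a's own z axis and vertical below 0.1 rad) and contact force between the fingers and dog_a below 0.3 N) or ((horizontal distance between dog_a and hole_left below 0.004 m and z of dog_a in the frame of hole_left below -0.03 m and angle between dog_a's own z axis and vertical below 0.1 rad) and contact force between the fingers and dog_a below 0.3 N) or ((horizontal distance between dog_b and hole_right below 0.004 m and z of dog_b in the frame of hole_right below -0.03 m and angle between dog_b's own z axis and vertical below 0.1 rad) and contact force between the fingers and dog_b below 0.3 N) or ((horizontal distance between dog_b and hole_left below 0.004 m and z of dog_b in the frame of hole_left below -0.03 m and angle between dog_b's own z axis and vertical below 0.1 rad) and contact force between the fingers and dog_b below 0.3 N))), for 0.2 s.
2. both bench dogs are fully seated, one in each hole, and let go ((((horizontal distance between dog_a and hole_right below 0.004 m and z of dog_a in the frame of hole_right below -0.03 m and angle between dog_a's own z axis and vertical below 0.1 rad) and (horizontal distance between dog_b and hole_left below 0.004 m and z of dog_b in the frame of hole_left below -0.03 m and angle between dog_b's own z axis and vertical below 0.1 rad)) or ((horizontal distance between dog_a and hole_left below 0.004 m and z of dog_a in the frame of hole_left below -0.03 m and angle between dog_a's own z axis and vertical below 0.1 rad) and (horizontal distance between dog_b and hole_right below 0.004 m and z of dog_b in the frame of hole_right below -0.03 m and angle between dog_b's own z axis and vertical below 0.1 rad))) and contact force between the fingers and dog_a below 0.3 N and contact force between the fingers and dog_b below 0.3 N), for 0.2 s.
3. the jaw is pulled back to the red marker by the fingers and held there (x of jaw_pointer in the frame of mark between -0.005 and 0.005 m and linear speed of jaw below 0.015 m/s and contact force between the fingers and jaw above 2 N and contact force between jaw and dog_a below 0.5 N and contact force between jaw and dog_b below 0.5 N), for 0.5 s.
At the end, for the whole second after the job is handed in: A dog in each hole (4 mm of the axis, foot 30 mm or more below the mouth, upright to 0.1 rad), not touched by the fingers; the pointer within 5 mm of the marker along fixture x and still, the fingers pressing the jaw with over 2 N, no dog touching the jaw (all of step 2 and all of step 3); the arm keeps its last pose, push and grip.
It fails at once if a bystander on the bench is pushed from its place by more than 20 mm (distance of any of sanding_block, glue, cup, screwdriver, hammer, square, offcut from where it was at the start of the episode above 0.02 m).
It also fails if it takes over 72 s, if anything falls off the work surface, if the arm or the gripper's body presses on something with over 40 N, if the wrist force passes 120 N, or if a joint passes its speed limit or range.

### The arm

A 7-joint arm with a two-finger parallel gripper is mounted at the origin on the work surface. World frame = base frame: x ahead of the robot, y to its left, z up, the work surface at z = 0. Lengths are in m, angles in rad, forces in N, time in s.
With the tool pointing down it reaches from about 0.375 to 0.925 m from the base axis. Payload 3.1 kg.
Tool frame: the origin (TCP) lies midway between the tips of the shut fingers; the grasp point (between the pads) lies pinch_z behind it (pinch_z is the distance from the TCP to the grasp point, in m); x points along the fingers, y is the direction in which the jaws open and shut, and the axes are right-handed (so a half turn about x gives the same grasp; the last joint's range is limited). The gripper opens to 85 mm and grips with 20 to 120 N. Pads are 22 mm wide; open, the fingers measure 114 mm over their backs; the gripper's body (76 mm by 85 mm) begins 54 mm behind the grasp point. The pads swing forward as they close: fully open they stand 13 mm farther back than shut.
Start: joints at [-1.394, 0.383, 0.044, 1.598, -0.018, 1.161, -0.05], TCP at [0.176, 0.626, 0.231] pointing down, gripper open.
Joint ranges: [-2.61, 2.61], [-0.41, 2.15], [-1.48, 1.57], [0, 2.5], [-1.57, 4.71], [0.05, 1.97], [-2.85, 2.85]. Speed limits (rad/s): [2.79, 2.79, 3.14, 3.14, 3.14, 3.14, 3.14].

### API

Orientations are given as a unit quaternion [x, y, z, w].
In Python, from plant import observe, grab_frame, finish_job, pinch_z gives the robot as it stands.
- The arm moves only by the shell command python3 -m jog 'ROWS'. ROWS is JSON, a list that holds one entry, the list of rows, each a list of 5 numbers: the shift along the world's x, y, z in m, then the turn about the world's z in degrees, then the opening, from 0 (shut) to 1 (fully open). In form: [[[x, y, z, turn, hand], ...]]. A call has exactly 8 rows; each row shifts and turns the commanded pose from where the row before left it; what a row does not reach is not made up. A row lasts 1/12 s, in which the tool goes at most 41.7 mm and 7.16 degrees, less where a joint would pass 70% of its speed; a pose out of reach is approached as far as the arm can. A call is refused whole if a number of a shift passes 0.0417 or a number of a turn 7.16, either way. A call with a gripper value outside its range is refused whole. The fingers move at their own pace and stop on an object; the grip force is fixed at half the most. Time passes only in rows, so rows that do not move let the fingers close, or fill a call up. It gives the time, the measured TCP pose, the force and the opening at its end, in the units of the state.
- observe(): the state, without advancing time (a new reading comes with each control period).
- grab_frame(name): name is "scene" or "top" or "wrist"; returns a dict with "color" (420x560x3 uint8, blue, green, red), "fov_y" (degrees; the focal length in pixels is half the picture's height over the tangent of half this angle, whatever the lens; pixels are square), "cx", "cy" (the principal point, pixels), "pose" (4x4, takes a point from camera to world coordinates). Camera axes: x right, y down, z forward; pixel columns grow to the right and rows downward; lengths in m; the calibration is good to about 2 mm. A picture is of the moment at which its call begins. There is no depth.
- finish_job(): hands the job in, once; it reports no verdict.
The state is a dict: "t": time; "joint_pos": joint angles; "joint_vel": joint speeds; "tau": joint torques, N m; "tool_pos": TCP position; "tool_rot": TCP orientation; "wrist_force": force on the tool from outside, world axes, zero at the start; "moment": the same for the moment, N m; "finger_gap": opening from 0.0 (shut) to 1.0 (fully open).
Only numpy, scipy, OpenCV 4.12 (cv2) and the standard library are available. Lean on these libraries where they do the work, as an engineer would, in place of code of your own. Each camera call takes 0.05 s, during which the arm holds its last target. There are 200 camera calls.

## Working session

There is one attempt and no reset: what is moved stays moved. The work goes in short steps, Python scripts to look and compute and a shell command to move; the robot and the scene stay as the last step left them, time stands still between calls to the robot, and variables do not carry over. Pictures are saved under pics/ and viewed, about 8 in all and at most 12, crops included, and the job is handed in when it is done.

```bash
mkdir -p pics; cat > h.py <<'E'
import numpy as np,cv2,json
from plant import observe,grab_frame,finish_job,pinch_z
def save(name,out):
    f=grab_frame(name); cv2.imwrite(f'pics/{out}.png',f['color'])
    np.savez(f'pics/{out}.npz',**{k:f[k] for k in('fov_y','cx','cy','pose')}); return f
def w(out,u,v,z):
    f=np.load(f'pics/{out}.npz'); P=f['pose']; F=210/np.tan(np.radians(f['fov_y'])/2)
    d=P[:3,:3]@np.array([(u-f['cx'])/F,(v-f['cy'])/F,1]); return P[:3,3]+d*(z-P[2,3])/d[2]
E
python3 - <<'E'
from h import *
s=observe();print(pinch_z,s['tool_pos'],s['tool_rot'],s['t'],s['finger_gap'])
a=save('top','top1')['color'];b=save('scene','sc1')['color']
for n in('top1','sc1'):
    f=np.load(f'pics/{n}.npz');print(f['pose'][:3,3].round(3),f['pose'][:3,2].round(3))
cv2.imwrite('pics/top1x.png',cv2.resize(a,(800,600),interpolation=cv2.INTER_CUBIC))
E
ls
```

```text
0.0187 [0.17613347 0.62471994 0.22990134] [ 0.09591679  0.7005238  -0.09773866  0.70036671] 0.0 0.998211650689261
[ 0.468 -0.026  1.483] [ 0.099  0.001 -0.995]
[1.599 0.336 1.302] [-0.624 -0.232 -0.746]
h.py
pics
```

View pics/top1x.png

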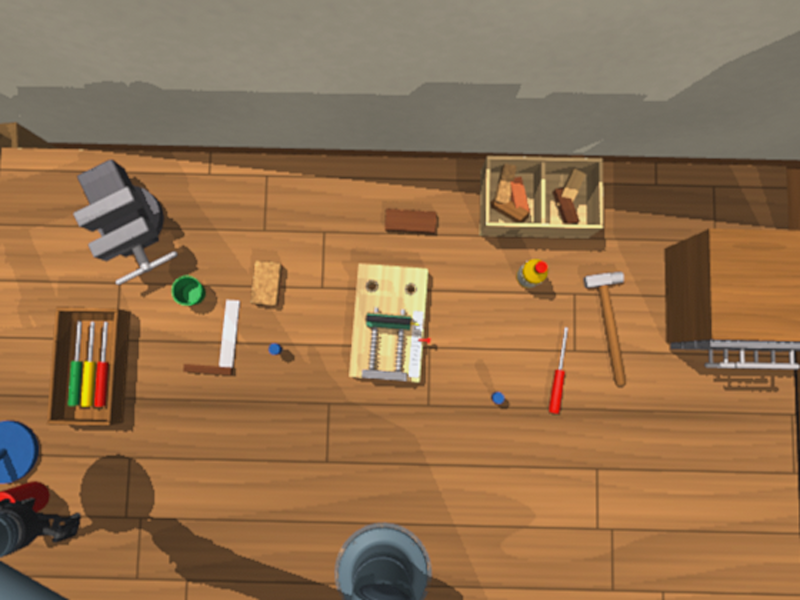

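View pics/sc1.png

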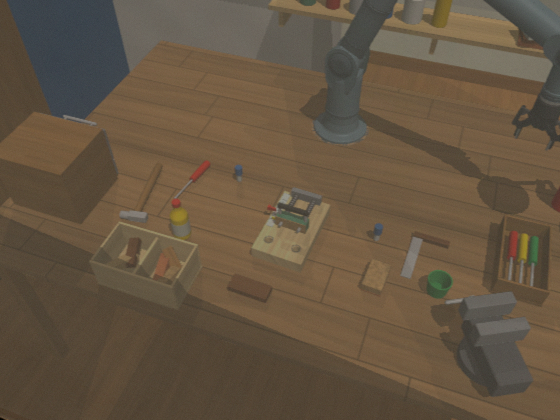

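The top view shows the fixture at about (390,322) in the 800x600 enlargement, with its holes at (371,286) and (411,289). The dogs are at (275,349) and (499,398). I'll enlarge a crop for better pixel positions.

```bash
python3 - <<'E'
from h import *
a=cv2.imread('pics/top1.png')
c=cv2.resize(a[180:290,180:360],None,fx=4.4,fy=4.4,interpolation=cv2.INTER_CUBIC)
cv2.imwrite('pics/c1.png',c)
# dog heads by blue
hsv=cv2.cvtColor(a,cv2.COLOR_BGR2HSV);m=cv2.inRange(hsv,(100,120,50),(130,255,255))
m[:, :150]=0
n,l,st,ce=cv2.connectedComponentsWithStats(m)
for i in range(1,n):
    if st[i,4]>8: print(st[i],ce[i],w('top1',*ce[i],0.058).round(4))
E
```

```text
[189 241   8   7  46] [192.26086957 243.86956522] [0.498 0.255 0.058]
[345 275   8   7  44] [348.20454545 278.02272727] [ 0.401  -0.2475  0.058 ]
```

View pics/c1.png

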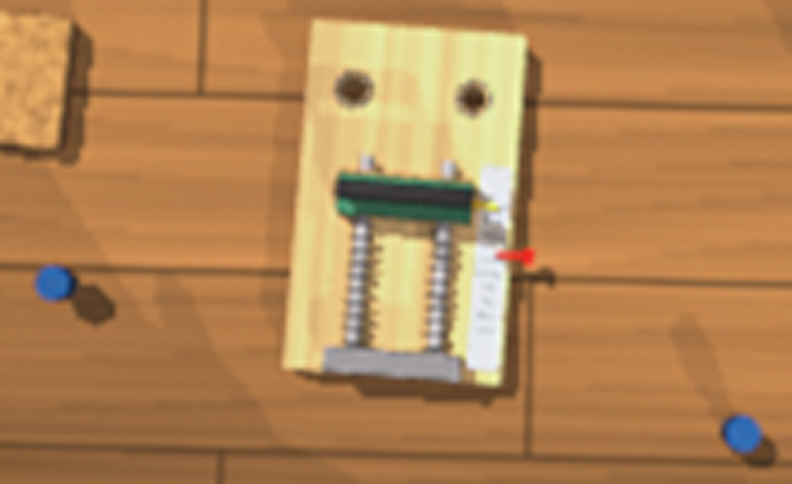

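The crop shows the holes at (353,88) and (473,97), the black bar from (338,187) to (474,199), the pointer tip at (497,207) and the marker at about (515,256). The blue heads are at (56,283) and (742,434).

```bash
python3 - <<'E'
from h import *
g=lambda x,y,z:w('top1',180+(x+.5)/4.4-.5,180+(y+.5)/4.4-.5,z)
P=dict(HL=(353,88,.04),HR=(473,97,.04),b1=(338,187,.122),b2=(474,199,.122),ptr=(497,207,.05),mark=(515,256,.05),c1=(312,18,.04),c2=(526,35,.04),c3=(283,370,.04),c4=(501,386,.04))
Q={k:g(*v) for k,v in P.items()}
for k,v in Q.items():print(k,v.round(4))
for a,b in(('HL','HR'),('b1','b2'),('c1','c2'),('c3','c4'),('c4','c2'),('c3','c1')):
    d=Q[b]-Q[a];print(a,b,np.linalg.norm(d).round(4),np.degrees(np.arctan2(d[1],d[0])).round(2))
from scipy.spatial.transform import Rotation as R
print(R.from_quat(observe()['tool_rot']).as_matrix().round(3))
E
```

```text
HL [0.6488 0.0425 0.04  ]
HR [ 0.6441 -0.0473  0.04  ]
b1 [0.5683 0.0472 0.122 ]
b2 [ 0.5621 -0.0484  0.122 ]
ptr [ 0.5616 -0.0667  0.05  ]
mark [ 0.5258 -0.0807  0.05  ]
c1 [0.701  0.0748 0.04  ]
c2 [ 0.6919 -0.086   0.04  ]
c3 [0.4382 0.0883 0.04  ]
c4 [ 0.4303 -0.0726  0.04  ]
HL HR 0.09 -92.97
b1 b2 0.0958 -93.7
c1 c2 0.1611 -93.24
c3 c4 0.1611 -92.83
c4 c2 0.262 -2.94
c3 c1 0.2631 -2.94
[[-0.001  0.271  0.963]
 [-0.002  0.962 -0.271]
 [-1.    -0.002  0.   ]]
```

The geometry agrees: hole spacing comes out at 90 mm and fixture yaw is about -3°. I'll go above dog_a and turn -77° so the jaws open along fixture x.

```bash
python3 -m jog '[[[0.02,-0.023,-0.003,-4.8,1],[0.02,-0.023,-0.003,-4.8,1],[0.02,-0.023,-0.003,-4.8,1],[0.02,-0.023,-0.003,-4.8,1],[0.02,-0.023,-0.003,-4.8,1],[0.02,-0.023,-0.003,-4.8,1],[0.02,-0.023,-0.003,-4.8,1],[0.02,-0.023,-0.003,-4.8,1]]]'
python3 -m jog '[[[0.023,-0.026,-0.003,-5.5,1],[0.023,-0.026,-0.003,-5.5,1],[0.023,-0.026,-0.003,-5.5,1],[0.023,-0.026,-0.003,-5.5,1],[0.023,-0.026,-0.003,-5.5,1],[0.023,-0.026,-0.003,-5.5,0.7],[0.023,-0.026,-0.003,-5.5,0.7],[0,0,0,0,0.7]]]'
python3 - <<'E'
from h import *
from scipy.spatial.transform import Rotation as R
s=observe();print(s['tool_pos'],s['joint_pos'].round(2) if hasattr(s['joint_pos'],'round') else s['joint_pos']);print(R.from_quat(s['tool_rot']).as_matrix().round(3))
save('wrist','w1');f=np.load('pics/w1.npz');print(f['pose'].round(3))
E
```

```text
t: 0.77
tool_pos: [0.3368, 0.44, 0.2066]
tool_rot: [0.323, 0.629, -0.323, 0.629]
wrist_force: [-0.1, -0.4, 0.1]
finger_gap: 1.0
t: 1.43
tool_pos: [0.5023, 0.2502, 0.1859]
tool_rot: [-0.515, -0.482, 0.516, -0.486]
wrist_force: [1.2, -1.3, -0.4]
finger_gap: 0.704
[0.50226957 0.25024776 0.18585347] [-0.95  0.28  0.48  1.88 -0.14  1.02 -0.47]
[[ 0.003  0.998 -0.062]
 [-0.006 -0.062 -0.998]
 [-1.     0.003  0.005]]
[[ 0.998 -0.06  -0.015  0.508]
 [-0.062 -0.955 -0.288  0.323]
 [ 0.003  0.289 -0.957  0.328]
 [ 0.     0.     0.     1.   ]]
```

View pics/w1.png

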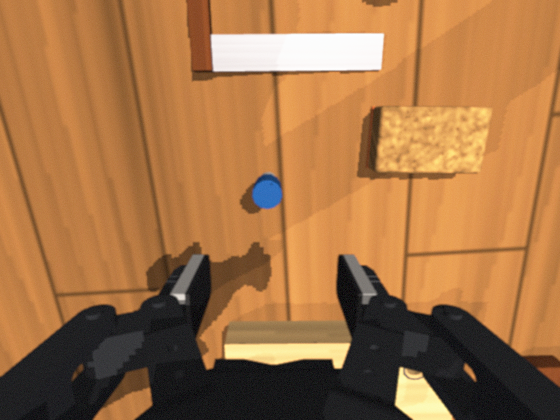

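The wrist view shows the head's top disc at about (267,194), with the fingers at the bottom of the picture, straddling it in x.

```bash
python3 - <<'E'
from h import *
a=cv2.imread('pics/w1.png')
m=cv2.inRange(cv2.cvtColor(a,cv2.COLOR_BGR2HSV),(100,150,110),(125,255,255))
n,l,st,ce=cv2.connectedComponentsWithStats(m);i=1+np.argmax(st[1:,4]);print(st[i],ce[i])
print(w('w1',*ce[i],.064),w('w1',267,194,.064))
E
```

```text
[253 179  28  29 651] [266.70814132 192.96466974]
[0.49914687 0.25777998 0.064     ] [0.4993324  0.25686277 0.064     ]
```

```bash
python3 -m jog '[[[0.002,-0.002,-0.01,0,0.7],[0,0,-0.015,0,0.7],[0,0,-0.02,0,0.7],[0,0,-0.02,0,0.7],[0,0,-0.01,0,0.7],[0,0,0,0,0.7],[0,0,0,0,0.7],[0,0,0,0,0.7]]]'
```

```text
t: 2.15
tool_pos: [0.4998, 0.2585, 0.112]
tool_rot: [0.512, 0.489, -0.511, 0.489]
wrist_force: [0.5, -0.5, 0.5]
finger_gap: 0.701
```

```bash
python3 -m jog '[[[0,-0.0015,-0.02,0,0.7],[0,0,-0.02,0,0.7],[0,0,-0.02,0,0.7],[0,0,-0.01,0,0.7],[0,0,-0.006,0,0.7],[0,0,0,0,0.7],[0,0,0,0,0.7],[0,0,0,0,0.2]]]'
python3 -m jog '[[[0,0,0,0,0.1],[0,0,0,0,0.1],[0,0,0,0,0.1],[0,0,0,0,0.1],[0,0,0,0,0.1],[0,0,0.01,0,0.1],[0,0,0.02,0,0.1],[0,0,0.02,0,0.1]]]'
```

```text
t: 2.82
tool_pos: [0.5006, 0.2568, 0.0366]
tool_rot: [0.512, 0.488, -0.51, 0.488]
wrist_force: [-0.7, -0.1, 0.7]
finger_gap: 0.576
t: 3.48
tool_pos: [0.4983, 0.2554, 0.0852]
tool_rot: [-0.51, -0.488, 0.512, -0.488]
wrist_force: [0.7, 0.3, 0.9]
finger_gap: 0.287
```

```bash
python3 -m jog '[[[0,0,0.03,0,0.1],[0.01,-0.01,0.03,0,0.1],[0.02,-0.028,0.014,0,0.1],[0.022,-0.03,0,0,0.1],[0.022,-0.034,0,0,0.1],[0.022,-0.034,0,0,0.1],[0.022,-0.034,0,0,0.1],[0.02,-0.03,0,0,0.1]]]'
python3 -m jog '[[[0.012,-0.013,0,0,0.1],[0,0,0,0,0.1],[0,0,0,0,0.1],[0,0,0,0,0.1],[0,0,0,0,0.1],[0,0,0,0,0.1],[0,0,0,0,0.1],[0,0,0,0,0.1]]]'
python3 - <<'E'
from h import *
s=observe();print(s['tool_pos'])
a=save('wrist','w2')['color'];save('top','top2')
cv2.imwrite('pics/w2x.png',cv2.resize(a,(800,600)))
E
```

```text
t: 4.15
tool_pos: [0.6382, 0.0531, 0.1598]
tool_rot: [-0.512, -0.488, 0.512, -0.488]
wrist_force: [1.0, 0.7, -0.1]
finger_gap: 0.285
t: 4.82
tool_pos: [0.649, 0.0444, 0.1593]
tool_rot: [0.511, 0.489, -0.511, 0.489]
wrist_force: [-0.8, -0.7, -0.8]
finger_gap: 0.283
[0.64900461 0.04439576 0.15930139]
```

View pics/w2x.png

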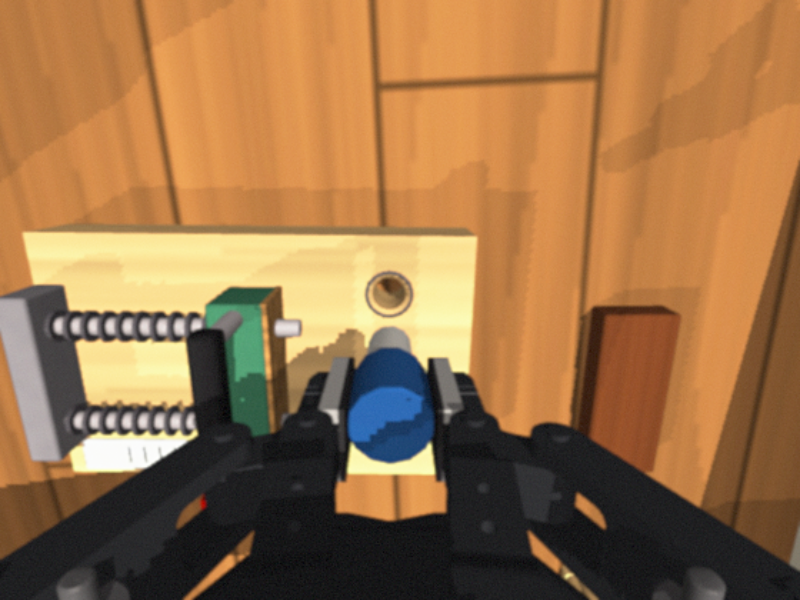

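The wrist view shows the left hole rim at (389,294) and the gripped head's top disc at about (391,420); the dog looks upright. Computing the offset between them.

```bash
python3 - <<'E'
from h import *
g=lambda x,y,z:w('w2',(x+.5)*.7-.5,(y+.5)*.7-.5,z)
print('hole',g(389,294,.04))
a=cv2.imread('pics/w2.png');hsv=cv2.cvtColor(a,cv2.COLOR_BGR2HSV)
m=cv2.inRange(hsv,(100,150,60),(125,255,255))
print('head',g(391,420,.187),'shank foot bottom edge', g(390,328,.123))
# project expected dog edges for several tool offsets
f=np.load('pics/w2.npz');P=np.linalg.inv(f['pose']);F=210/np.tan(np.radians(f['fov_y'])/2)
def pr(p):
    q=P[:3,:3]@p+P[:3,3];return ((F*q[0]/q[2]+f['cx']+.5)/.7-.5,(F*q[1]/q[2]+f['cy']+.5)/.7-.5)
c=np.array([.649,.0444,0])
for n,z,r in(('foot',.1233,.0065),('footshoulder',.1263,.009),('headbot',.157,.013),('headtop',.1873,.013)):
    print(n,[tuple(np.round(pr(c+[x,y,z]))) for x,y in((0,r),(0,-r),(r,0),(-r,0))])
E
```

```text
hole [0.64946787 0.04188638 0.04      ]
head [0.65085035 0.04674206 0.187     ] shank foot bottom edge [0.6506313  0.05091248 0.123     ]
foot [(np.float64(386.0), np.float64(328.0)), (np.float64(388.0), np.float64(357.0)), (np.float64(402.0), np.float64(342.0)), (np.float64(371.0), np.float64(344.0))]
footshoulder [(np.float64(386.0), np.float64(325.0)), (np.float64(388.0), np.float64(366.0)), (np.float64(409.0), np.float64(345.0)), (np.float64(365.0), np.float64(347.0))]
headbot [(np.float64(384.0), np.float64(345.0)), (np.float64(388.0), np.float64(413.0)), (np.float64(423.0), np.float64(378.0)), (np.float64(349.0), np.float64(381.0))]
headtop [(np.float64(383.0), np.float64(387.0)), (np.float64(387.0), np.float64(467.0)), (np.float64(431.0), np.float64(426.0)), (np.float64(339.0), np.float64(430.0))]
```

```bash
python3 -m jog '[[[-0.0008,-0.002,-0.015,0,0.1],[0,0,-0.02,0,0.1],[0,0,-0.02,0,0.1],[0,0,-0.012,0,0.1],[0,0,-0.005,0,0.1],[0,0,0,0,0.1],[0,0,0,0,0.1],[0,0,0,0,0.1]]]'
python3 - <<'E'
from h import *
s=observe();print(s['tool_pos'],s['wrist_force'])
a=save('wrist','w3')['color']
cv2.imwrite('pics/w3x.png',cv2.resize(a[150:340,170:400],None,fx=3,fy=3,interpolation=cv2.INTER_CUBIC))
E
```

```text
t: 5.58
tool_pos: [0.6498, 0.041, 0.0886]
tool_rot: [0.512, 0.488, -0.511, 0.489]
wrist_force: [-0.1, -0.6, -0.1]
finger_gap: 0.285
[0.64977039 0.04103842 0.08862742] [-0.09481825 -0.63347326 -0.07687715]
```

View pics/w3x.png

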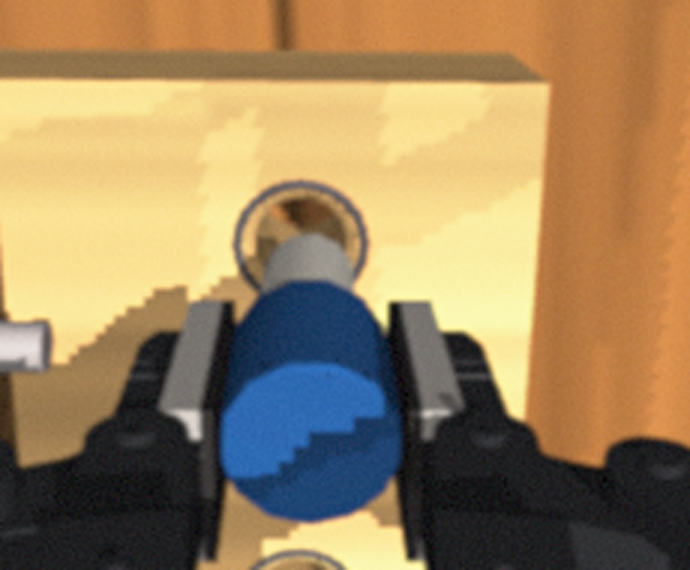

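The crop shows the hole centre at (301,243), the foot's upper edge at y≈235, the shank centred at x≈309 and the head disc at (311,441).

```bash
python3 - <<'E'
from h import *
g=lambda x,y,z:w('w3',(x+.5)/3-.5+170,(y+.5)/3-.5+150,z).round(4)
print('hole',g(301,243,.04),'rimedges',g(235,243,.04),g(301,181,.04))
print('head',g(311,441,.1166),g(220,441,.1166),g(402,441,.1166),'foot edge',g(311,235,.0526),g(311,235,.0556))
E
```

```text
hole [0.6495 0.0423 0.04  ] rimedges [0.6355 0.0429 0.04  ] [0.6502 0.056  0.04  ]
head [0.6514 0.0423 0.1166] [0.6392 0.0429 0.1166] [0.6637 0.0417 0.1166] foot edge [0.6519 0.0485 0.0526] [0.6519 0.0496 0.0556]
```

```bash
python3 -m jog '[[[-0.0018,0.0006,0,0,0.1],[0,0,-0.004,0,0.1],[0,0,-0.006,0,0.1],[0,0,-0.006,0,0.1],[0,0,-0.006,0,0.1],[0,0,0,0,0.1],[0,0,0,0,0.1],[0,0,0,0,0.1]]]'
```

```text
t: 6.3
tool_pos: [0.6471, 0.0418, 0.0651]
tool_rot: [0.511, 0.488, -0.511, 0.488]
wrist_force: [1.7, -0.3, -1.7]
finger_gap: 0.288
```

Entered without blocking. I'll continue down and release.

```bash
python3 -m jog '[[[0.0004,0,-0.005,0,0.1],[0,0,-0.006,0,0.1],[0,0,-0.006,0,0.1],[0,0,-0.003,0,0.1],[0,0,-0.001,0,0.1],[0,0,0,0,0.1],[0,0,0,0,0.1],[0,0,0,0,0.1]]]'
python3 -m jog '[[[0,0,0,0,0.6],[0,0,0,0,0.6],[0,0,0,0,0.6],[0,0,0,0,0.6],[0,0,0,0,0.6],[0,0,0,0,0.6],[0,0,0.005,0,0.6],[0,0,0.01,0,0.6]]]'
```

```text
t: 6.97
tool_pos: [0.6472, 0.0417, 0.0442]
tool_rot: [-0.511, -0.488, 0.511, -0.488]
wrist_force: [1.9, 0.5, -1.3]
finger_gap: 0.285
t: 7.63
tool_pos: [0.6457, 0.0417, 0.0584]
tool_rot: [-0.51, -0.489, 0.512, -0.488]
wrist_force: [-0.0, 0.4, -0.5]
finger_gap: 0.599
```

```bash
python3 -m jog '[[[0,0,0.03,0,0.6],[0,0,0.035,0,0.6],[0,0,0.035,0,0.6],[-0.01,-0.012,0.015,0,0.7],[-0.02,-0.024,0,0,0.7],[-0.024,-0.028,0,0,0.7],[-0.024,-0.028,0,0,0.7],[-0.024,-0.028,0,0,0.7]]]'
python3 -m jog '[[[-0.024,-0.028,0,0,0.7],[-0.024,-0.028,0,0,0.7],[-0.024,-0.028,0,0,0.7],[-0.024,-0.028,0,0,0.7],[-0.024,-0.03,0,0,0.7],[-0.022,-0.028,0,0,0.7],[0,0,0,0,0.7],[0,0,0,0,0.7]]]'
python3 -m jog '[[[0,0,0,0,0.7],[0,0,0,0,0.7],[0,0,0,0,0.7],[0,0,0,0,0.7],[0,0,0,0,0.7],[0,0,0,0,0.7],[0,0,0,0,0.7],[0,0,0,0,0.7]]]'
python3 - <<'E'
from h import *
a=save('wrist','w4')['color']
m=cv2.inRange(cv2.cvtColor(a,cv2.COLOR_BGR2HSV),(100,150,110),(125,255,255))
n,l,st,ce=cv2.connectedComponentsWithStats(m)
for i in range(1,n):
  if st[i,4]>100: print(st[i],ce[i],w('w4',*ce[i],.064))
b=save('top','top4')['color']
c=cv2.resize(b[180:290,180:360],None,fx=4.4,fy=4.4,interpolation=cv2.INTER_CUBIC)[:,:]
cv2.imwrite('pics/c4.png',c)
E
```

```text
t: 8.3
tool_pos: [0.5445, -0.0795, 0.1756]
tool_rot: [0.512, 0.488, -0.511, 0.489]
wrist_force: [0.4, -1.0, 0.5]
finger_gap: 0.699
t: 8.97
tool_pos: [0.4016, -0.2507, 0.1753]
tool_rot: [0.514, 0.486, -0.512, 0.487]
wrist_force: [0.3, 0.7, 0.5]
finger_gap: 0.703
t: 9.63
tool_pos: [0.4032, -0.2482, 0.1742]
tool_rot: [-0.511, -0.488, 0.511, -0.488]
wrist_force: [-0.2, 0.1, 0.1]
finger_gap: 0.703
[256 191  29  29 683] [270.05856515 204.54172767] [ 0.40218211 -0.24709408  0.064     ]
```

View pics/c4.png

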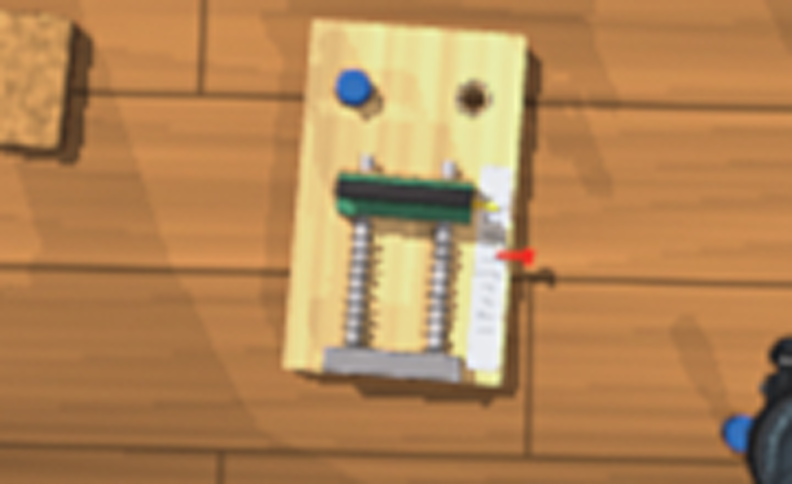

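Dog_a is seated in the left hole, with its head at (353,88). Dog_b is nearly under the tool, so I'll descend and grasp it.

```bash
python3 -m jog '[[[-0.001,0.0005,-0.02,0,0.7],[0,0,-0.03,0,0.7],[0,0,-0.03,0,0.7],[0,0,-0.03,0,0.7],[0,0,-0.018,0,0.7],[0,0,-0.01,0,0.7],[0,0,0,0,0.7],[0,0,0,0,0.7]]]'
python3 -m jog '[[[0,0,0,0,0.1],[0,0,0,0,0.1],[0,0,0,0,0.1],[0,0,0,0,0.1],[0,0,0,0,0.1],[0,0,0,0,0.1],[0,0,0,0,0.1],[0,0,0,0,0.1]]]'
```

```text
t: 10.4
tool_pos: [0.4023, -0.2481, 0.0365]
tool_rot: [-0.511, -0.488, 0.512, -0.488]
wrist_force: [-0.2, 1.1, -0.1]
finger_gap: 0.699
t: 11.07
tool_pos: [0.4033, -0.2484, 0.0377]
tool_rot: [0.512, 0.488, -0.511, 0.489]
wrist_force: [-1.3, 0.2, 5.9]
finger_gap: 0.283
```

```bash
python3 -m jog '[[[0,0,0.03,0,0.1],[0,0,0.04,0,0.1],[0.01,0.008,0.04,0,0.1],[0.02,0.017,0.022,0,0.1],[0.024,0.02,0,0,0.1],[0.024,0.02,0,0,0.1],[0.024,0.02,0,0,0.1],[0.024,0.02,0,0,0.1]]]'
python3 -m jog '[[[0.024,0.02,0,0,0.1],[0.024,0.02,0,0,0.1],[0.024,0.02,0,0,0.1],[0.024,0.02,0,0,0.1],[0.018,0.015,0,0,0.1],[0,0,-0.015,0,0.1],[0,0,-0.02,0,0.1],[0,0,-0.02,0,0.1]]]'
python3 -m jog '[[[0,0,-0.01,0,0.1],[0,0,-0.01,0,0.1],[0,0,-0.003,0,0.1],[0,0,0,0,0.1],[0,0,0,0,0.1],[0,0,0,0,0.1],[0,0,0,0,0.1],[0,0,0,0,0.1]]]'
python3 - <<'E'
from h import *
s=observe();print(s['tool_pos'],s['wrist_force'])
a=save('wrist','w5')['color']
cv2.imwrite('pics/w5x.png',cv2.resize(a[150:340,170:400],None,fx=3,fy=3,interpolation=cv2.INTER_CUBIC))
E
```

```text
t: 11.73
tool_pos: [0.5293, -0.1415, 0.169]
tool_rot: [0.512, 0.488, -0.511, 0.489]
wrist_force: [0.1, -0.7, 0.0]
finger_gap: 0.28
t: 12.4
tool_pos: [0.6433, -0.0469, 0.1134]
tool_rot: [0.512, 0.488, -0.51, 0.489]
wrist_force: [-0.5, -0.4, -0.1]
finger_gap: 0.287
t: 13.07
tool_pos: [0.6428, -0.0479, 0.0909]
tool_rot: [0.512, 0.488, -0.511, 0.489]
wrist_force: [0.2, 0.1, -1.0]
finger_gap: 0.285
[ 0.64276149 -0.04794614  0.09092364] [ 0.17776851  0.07139941 -0.95299727]
```

View pics/w5x.png

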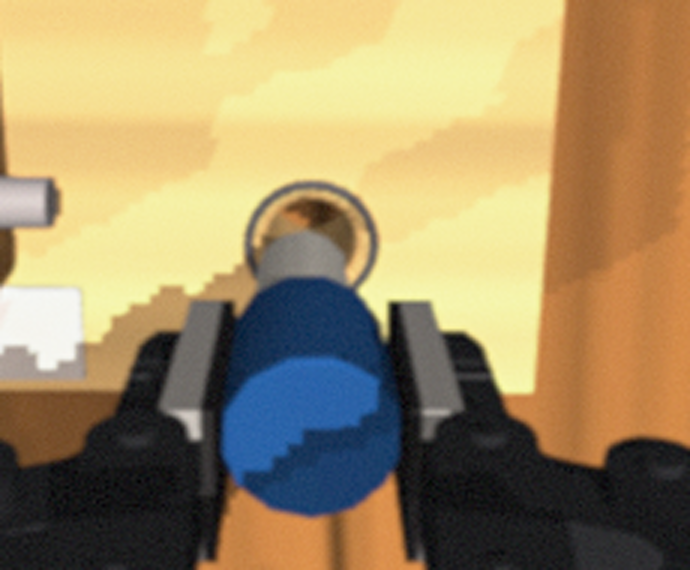

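The crop shows the hole centre at (312,243), the shank centred at x≈303 with its upper edge at y≈231, and the head at (311,436).

```bash
python3 - <<'E'
from h import *
g=lambda x,y,z:w('w5',(x+.5)/3-.5+170,(y+.5)/3-.5+150,z).round(4)
print('hole',g(312,243,.04),'head',g(311,436,.118),'foot edge',g(303,231,.0545),g(303,231,.0575))
E
```

```text
hole [ 0.6447 -0.0477  0.04  ] head [ 0.6445 -0.0465  0.118 ] foot edge [ 0.6433 -0.0397  0.0545] [ 0.6434 -0.0386  0.0575]
```

```bash
python3 -m jog '[[[0.001,-0.0006,0,0,0.1],[0,0,-0.006,0,0.1],[0,0,-0.006,0,0.1],[0,0,-0.006,0,0.1],[0,0,-0.006,0,0.1],[0,0,0,0,0.1],[0,0,0,0,0.1],[0,0,0,0,0.1]]]'
```

```text
t: 13.78
tool_pos: [0.6433, -0.0482, 0.0658]
tool_rot: [0.511, 0.488, -0.511, 0.488]
wrist_force: [1.3, 0.2, -1.9]
finger_gap: 0.283
```

```bash
python3 -m jog '[[[0,0,-0.005,0,0.1],[0,0,-0.006,0,0.1],[0,0,-0.006,0,0.1],[0,0,-0.003,0,0.1],[0,0,-0.001,0,0.1],[0,0,0,0,0.1],[0,0,0,0,0.1],[0,0,0,0,0.1]]]'
python3 -m jog '[[[0,0,0,0,0.6],[0,0,0,0,0.6],[0,0,0,0,0.6],[0,0,0,0,0.6],[0,0,0,0,0.6],[0,0,0,0,0.6],[0,0,0.005,0,0.6],[0,0,0.01,0,0.6]]]'
```

```text
t: 14.45
tool_pos: [0.6433, -0.0483, 0.0449]
tool_rot: [0.512, 0.488, -0.511, 0.488]
wrist_force: [2.1, 0.7, -1.8]
finger_gap: 0.286
t: 15.12
tool_pos: [0.6417, -0.0483, 0.0591]
tool_rot: [-0.511, -0.489, 0.512, -0.488]
wrist_force: [0.2, 0.6, -1.3]
finger_gap: 0.599
```

Both dogs are released. I'll move over the handle bar at about (0.566, 0.001).

```bash
python3 -m jog '[[[0,0,0.03,0,0.6],[0,0,0.04,0,0.6],[0,0,0.04,0,0.6],[-0.01,0.007,0.02,0,0.6],[-0.02,0.014,0,0,0.6],[-0.02,0.014,0,0,0.6],[-0.02,0.012,0,0,0.6],[-0.008,0.002,0,0,0.6]]]'
python3 -m jog '[[[0,0,0,0,0.6],[0,0,0,0,0.6],[0,0,0,0,0.6],[0,0,0,0,0.6],[0,0,0,0,0.6],[0,0,0,0,0.6],[0,0,0,0,0.6],[0,0,0,0,0.6]]]'
python3 - <<'E'
from h import *
a=save('wrist','w6')['color'];print(observe()['tool_pos'])
f=np.load('pics/w6.npz');P=np.linalg.inv(f['pose']);F=210/np.tan(np.radians(f['fov_y'])/2)
for p in((.5658,.001,.122),(.6457+.0024,.0418,.07),(.6433,-.0482,.07)):
    q=P[:3,:3]@np.array(p)+P[:3,3];print((F*q[0]/q[2]+f['cx'])/.7,(F*q[1]/q[2]+f['cy'])/.7)
cv2.imwrite('pics/w6x.png',cv2.resize(a,(800,600)))
E
```

```text
t: 15.78
tool_pos: [0.5628, 0.0034, 0.1906]
tool_rot: [0.511, 0.49, -0.51, 0.488]
wrist_force: [-0.5, 0.7, 0.6]
finger_gap: 0.6
t: 16.45
tool_pos: [0.5653, 0.0002, 0.1898]
tool_rot: [-0.511, -0.488, 0.512, -0.488]
wrist_force: [-0.5, -0.2, -0.2]
finger_gap: 0.598
[5.65184683e-01 3.45434759e-04 1.89830285e-01]
388.19486407936313 316.47013927454515
530.5948783501364 211.99676006651012
517.0672137323205 358.81489065080103
```

View pics/w6x.png

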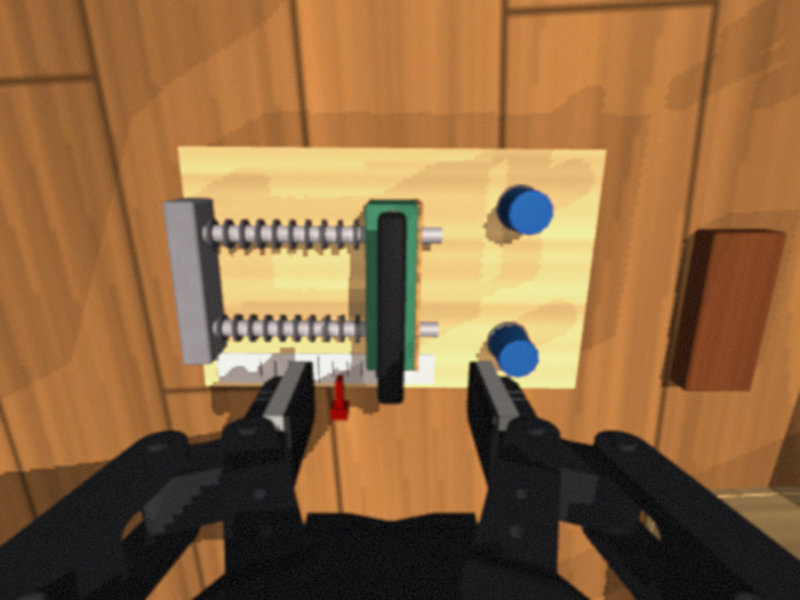

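Both heads sit where seated dogs should (predicted versus seen within a few pixels). The bar is centred between the fingers, and the red marker is at (339,390). Descending and gripping.

```bash
python3 - <<'E'
from h import *
g=lambda x,y,z:w('w6',(x+.5)*.7-.5,(y+.5)*.7-.5,z).round(4)
print(g(339,385,.05),g(339,412,.05),g(391,300,.122))
E
python3 -m jog '[[[0.0005,0,-0.02,0,0.6],[0,0,-0.025,0,0.6],[0,0,-0.025,0,0.6],[0,0,-0.015,0,0.6],[0,0,-0.009,0,0.6],[0,0,0,0,0.6],[0,0,0,0,0.6],[0,0,0,0,0.6]]]'
python3 -m jog '[[[0,0,0,0,0.0],[0,0,0,0,0.0],[0,0,0,0,0.0],[0,0,0,0,0.0],[0,0,0,0,0],[0,0,0,0,0],[0,0,0,0,0],[0,0,0,0,0]]]'
```

```text
[ 0.5283 -0.071   0.05  ] [ 0.5266 -0.0916  0.05  ] [0.5674 0.0094 0.122 ]
t: 17.17
tool_pos: [0.5668, 0.0005, 0.0972]
tool_rot: [0.512, 0.488, -0.511, 0.489]
wrist_force: [0.1, -0.4, 0.4]
finger_gap: 0.603
t: 17.83
tool_pos: [0.5655, 0.0007, 0.0971]
tool_rot: [0.512, 0.488, -0.511, 0.488]
wrist_force: [-2.4, 1.0, 5.3]
finger_gap: 0.157
```

Two cameras agree on a pull of about 35 mm.

```bash
python3 -m jog '[[[-0.005,0.0003,0,0,0],[-0.006,0.0003,0,0,0],[-0.006,0.0003,0,0,0],[-0.006,0.0003,0,0,0],[-0.006,0.0003,0,0,0],[-0.004,0.0002,0,0,0],[-0.002,0.0001,0,0,0],[0,0,0,0,0]]]'
python3 -m jog '[[[0,0,0,0,0],[0,0,0,0,0],[0,0,0,0,0],[0,0,0,0,0],[0,0,0,0,0],[0,0,0,0,0],[0,0,0,0,0],[0,0,0,0,0]]]'
python3 - <<'E'
from h import *
a=save('top','top7')['color'];b=save('wrist','w7')['color']
A=cv2.resize(a[215:255,265:315],(700,560),interpolation=cv2.INTER_CUBIC)
cv2.imwrite('pics/t7.png',A)
cv2.imwrite('pics/w7x.png',cv2.resize(b,(800,600)))
E
```

```text
t: 18.5
tool_pos: [0.5352, 0.0023, 0.0971]
tool_rot: [0.514, 0.485, -0.509, 0.491]
wrist_force: [8.8, -0.4, -7.1]
finger_gap: 0.152
t: 19.17
tool_pos: [0.5356, 0.0023, 0.0971]
tool_rot: [0.514, 0.485, -0.509, 0.491]
wrist_force: [9.2, -1.0, -6.6]
finger_gap: 0.152
```

View pics/w7x.png

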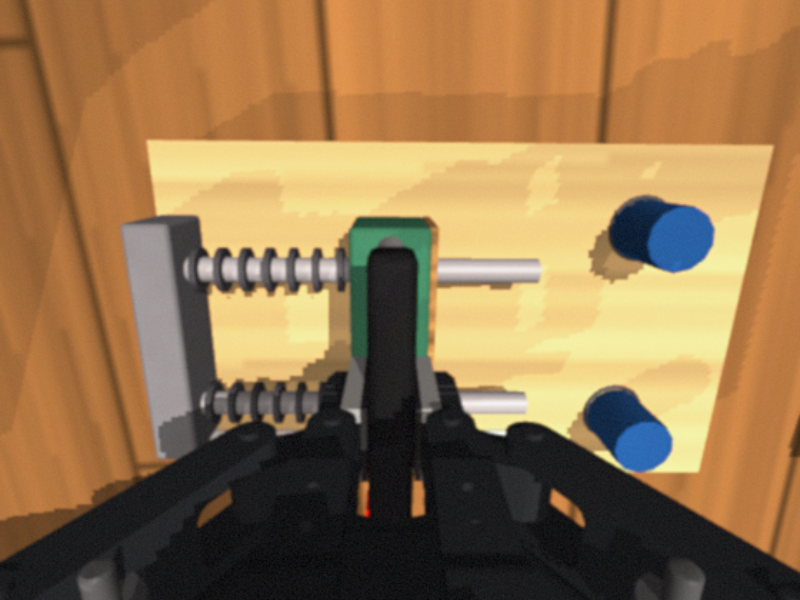

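View pics/t7.png

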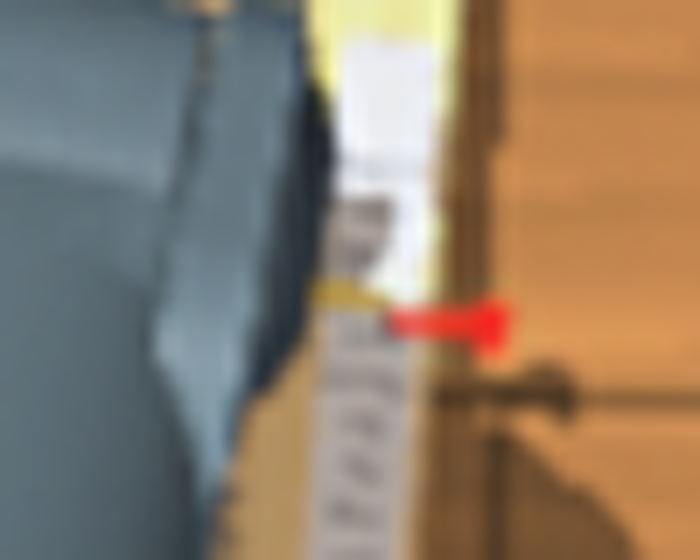

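The top crop shows the pointer tip at about (393,300) and the marker bar along y≈323, so it is a little short of the mark. Both heads are still in place and clear of the jaw.

```bash
python3 - <<'E'
from h import *
g=lambda x,y,z:w('top7',265+(x+.5)/14-.5,215+(y+.5)/14-.5,z)
e=np.array([np.cos(np.radians(3)),-np.sin(np.radians(3)),0])
p=g(380,298,.05)
for q in((400,322),(450,323),(485,323)):print(((g(*q,.05)-p)@e*1000).round(1))
E
```

```text
-5.2
-4.5
-3.9
```

```bash
python3 -m jog '[[[-0.002,0.0001,0,0,0],[-0.002,0.0001,0,0,0],[-0.001,0,0,0,0],[0,0,0,0,0],[0,0,0,0,0],[0,0,0,0,0],[0,0,0,0,0],[0,0,0,0,0]]]'
python3 -m jog '[[[0,0,0,0,0],[0,0,0,0,0],[0,0,0,0,0],[0,0,0,0,0],[0,0,0,0,0],[0,0,0,0,0],[0,0,0,0,0],[0,0,0,0,0]]]'
python3 - <<'E'
from h import *
a=save('top','top8')['color']
cv2.imwrite('pics/t8.png',cv2.resize(a[215:255,265:315],(700,560),interpolation=cv2.INTER_CUBIC))
E
```

```text
t: 19.93
tool_pos: [0.5308, 0.0026, 0.0971]
tool_rot: [0.514, 0.485, -0.509, 0.491]
wrist_force: [9.5, -0.2, -6.9]
finger_gap: 0.145
t: 20.6
tool_pos: [0.5308, 0.0026, 0.0971]
tool_rot: [0.514, 0.485, -0.509, 0.491]
wrist_force: [9.8, -1.0, -7.7]
finger_gap: 0.149
```

View pics/t8.png

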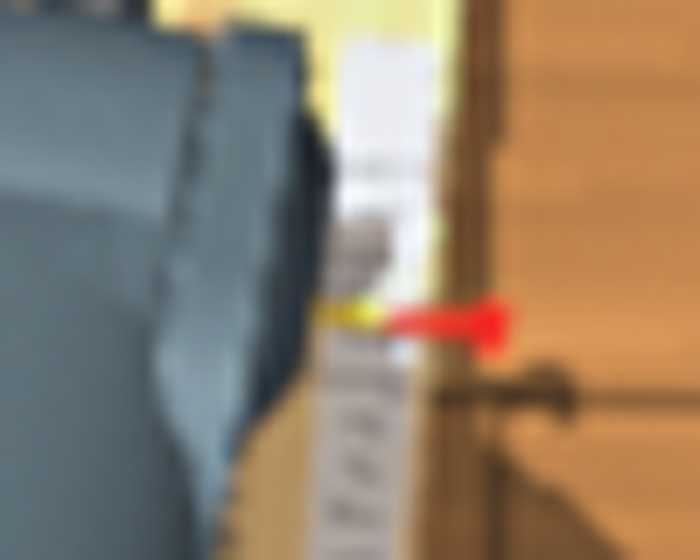

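The pointer, at (360,316), now lines up with the marker, at (445,324), allowing for the 3° fixture yaw. The remaining error is about 1 mm.

```bash
python3 -c "
from plant import *
finish_job();s=observe();print(s['t'],s['tool_pos'],s['wrist_force'],s['finger_gap'])"
```

```text
the job is handed in; nothing more can be done
the job is handed in; nothing more can be done
```

I put one bench dog in each hole and let go of both. I then pulled the jaw back about 35 mm by its handle and handed the job in at about 21 s with the gripper still holding it.

- **Dogs:** In the wrist picture taken after both were released, each head is within about 4 pixels of where a fully seated dog should appear. A picture during the pull shows them upright and clear of the jaw. After that I took only a close-up of the pointer, so I did not look at them again after the last 5 mm of pull.
- **Jaw:** The first pull stopped about 5 mm short because the arm gave under the spring load, so I added 5 mm. In the last top picture the pointer is level with the marker to about 1 mm.
- **Grip:** The last readings showed the arm still and about 10 N of spring force on the wrist. The finger opening was about 13 mm, as expected on the 14 mm bar.
- **Bystanders:** I did not measure them at the end. No move was planned near them, and no wrist force reading went above about 12 N.

No check failed outright. The two cameras and the arm's own position reading disagreed by 1–2 mm, within the stated calibration, so I lined each dog up with its hole inside a single wrist picture. `finish_job` gave no verdict.

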